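# Sort gift trays by length into their display bays

## Robot

A 6-joint arm with a two-finger parallel gripper is mounted at the origin on the work surface. World frame = base frame: x ahead of the robot, y to its left, z up, the work surface at z = 0. Lengths are in m, angles in rad, forces in N, time in s.
With the tool pointing down it reaches from about 0.375 to 0.975 m from the base axis. Payload 3.8 kg.
Tool frame: the origin (TCP) lies between the finger pads; the fingertips stand 8 mm ahead of it and the grasp point (between the pads) lies 11 mm behind it (tcp_to_tips is the distance from the TCP to the fingertips, in m); z points along the fingers, y is the line along which they close (so a half turn about z gives the same grasp; the last joint's range is limited). The gripper opens to 85 mm and grips with 20 to 120 N. Pads are 22 mm wide; open, the fingers measure 114 mm over their backs; the gripper's body (76 mm by 85 mm) begins 54 mm behind the grasp point. The pads swing forward as they close: fully open they stand 13 mm farther back than shut.
Start: joints at [1.206, 0.264, 1.604, -0, 1.274, -0.037], TCP at [0.217, 0.639, 0.239] pointing down, gripper open.
Joint ranges: [-2.63, 2.63], [-0.94, 2.18], [0.31, 2.57], [-1.31, 4.45], [0, 2.66], [-2.55, 2.55]. Speed limits (rad/s): [2.57, 2.57, 3.14, 3.14, 3.14, 3.14].

## Interface

Orientations are given as a rotation vector (axis times angle).
In Python, from workcell import * gives the robot as it stands.
- The arm moves only by the tool move_arm, never from a script. Its argument "series" is one flat list of numbers, 7 for each row, row after row: the finger opening in cm, from 0 to 8.54, then the shift along the tool's x, y, z in cm, then the turn, a rotation vector about the tool's x, y, z in degrees. A call has 1 to 5 rows; each row shifts and turns the commanded pose from where the row before left it, along the tool's axes as they then stand; what a row does not reach is not made up. A row lasts 1/8 s, in which the tool goes at most 62.5 mm and 10.7 degrees, less where a joint would pass 70% of its speed; a pose out of reach is approached as far as the arm can. A call is refused whole if a number of a shift passes 6.25 or a number of a turn 10.7, either way. A call with a gripper value outside its range is refused whole. The fingers move at their own pace and stop on an object; "grip_force" is the grip in N (left out, the last holds). Time passes only in rows, so rows that do not move let the fingers close. It gives the time, the measured TCP pose, the force, the opening and the grip force at its end, in the units of the state.
- read_state(): the state, without advancing time (a new reading comes with each control period).
- read_camera(name): name is "scene" or "top" or "wrist"; returns the picture (480x640x3 uint8, red, green, blue); there is no depth.
- calibration(name): a dict with "camera_matrix" (3x3 intrinsics, pixels), "rvec" (rotation vector, rad) and "tvec" (3), from world to camera coordinates, as OpenCV has them. Camera axes: x right, y down, z forward; pixel columns grow to the right and rows downward; lengths in m; the calibration is good to about 2 mm. A picture is of the moment at which its call begins: read the wrist's pose just before it. calibration takes no time and is no camera call; for the wrist camera it gives the pose at the moment of the call.
- finish_job(): hands the job in; it is judged then, once.
The state is a dict: "time": time; "q": joint angles; "joint_vel": joint speeds; "joint_torque": joint torques, N m; "tool_pos": TCP position; "tcp_rot": TCP orientation; "wrist_force": force on the tool from outside, world axes, zero at the start; "torque": the same for the moment, N m; "width": opening from 0.0 (shut) to 1.0 (fully open); "grip_force": force on a finger pad.
Only numpy, scipy, OpenCV 4.12 (cv2) and the standard library are available. Lean on these libraries where they do the work, as an engineer would, in place of code of your own. Each camera call takes 0.05 s, during which the arm holds its last target. There are 200 camera calls.

## Task

Three empty wooden gift trays, alike but for their length, lie mixed up on the cigar maker's counter. Slide each one along the counter, without lifting it, into the bay whose filled sample tray is of the same length, and push it in until it sits square and snug against that sample. Leave the brass bowl and the steel lighter where they stand.

Things in the scene. Friction and masses are not known exactly. Their poses are not given: they have to be found in the camera images.
- short_tray: The short loose tray: empty, open above, pale wood, 105 mm long (its y), 58 mm wide (x), 24 mm high; walls and floor 6 mm, so the cavity is 93 x 46 mm, 18 mm deep. About 124 g (x 0.7 to 1.4). Origin: centre of its underside. The loose trays differ only in length; they start on the counter on the robot's side of the bays, their length within 13 degrees of world y.
- medium_tray: The medium loose tray: empty, open above, pale wood, 130 mm long (its y), 58 mm wide (x), 24 mm high; walls and floor 6 mm, so the cavity is 118 x 46 mm, 18 mm deep. About 147 g (x 0.7 to 1.4). Origin: centre of its underside. The loose trays differ only in length; they start on the counter on the robot's side of the bays, their length within 13 degrees of world y.
- long_tray: The long loose tray: empty, open above, pale wood, 155 mm long (its y), 58 mm wide (x), 24 mm high; walls and floor 6 mm, so the cavity is 143 x 46 mm, 18 mm deep. About 169 g (x 0.7 to 1.4). Origin: centre of its underside. The loose trays differ only in length; they start on the counter on the robot's side of the bays, their length within 13 degrees of world y.
- short_bay: The short bay, fixed: a U of brown wooden walls 10 mm thick, 26 mm high, no floor, open towards the robot. Origin: counter level, middle of the mouth; x points into the bay, y along its width. Inside 117 mm wide, 122 mm deep; brass flares reach 11 mm out of the mouth. Its rear 58 mm hold a fixed sample tray 105 mm long with two cigars in it.
- short_slot (a point): Point on the counter in the short bay, 35 mm inside the mouth: where the short loose tray's origin lies when it is centred (6 mm free at each end) and touches the sample tray. Axes as the bay's. The bays stand side by side 200 mm apart, in any order, along a low back rail, all turned alike by up to 4 degrees.
- medium_bay: The medium bay, fixed: a U of brown wooden walls 10 mm thick, 26 mm high, no floor, open towards the robot. Origin: counter level, middle of the mouth; x points into the bay, y along its width. Inside 142 mm wide, 122 mm deep; brass flares reach 11 mm out of the mouth. Its rear 58 mm hold a fixed sample tray 130 mm long with two cigars in it.
- medium_slot (a point): Point on the counter in the medium bay, 35 mm inside the mouth: where the medium loose tray's origin lies when it is centred (6 mm free at each end) and touches the sample tray. Axes as the bay's. The bays stand side by side 200 mm apart, in any order, along a low back rail, all turned alike by up to 4 degrees.
- long_bay: The long bay, fixed: a U of brown wooden walls 10 mm thick, 26 mm high, no floor, open towards the robot. Origin: counter level, middle of the mouth; x points into the bay, y along its width. Inside 167 mm wide, 122 mm deep; brass flares reach 11 mm out of the mouth. Its rear 58 mm hold a fixed sample tray 155 mm long with two cigars in it.
- long_slot (a point): Point on the counter in the long bay, 35 mm inside the mouth: where the long loose tray's origin lies when it is centred (6 mm free at each end) and touches the sample tray. Axes as the bay's. The bays stand side by side 200 mm apart, in any order, along a low back rail, all turned alike by up to 4 degrees.
- bowl: Bystander: round brass bowl, 90 mm across, 42 mm high. Origin: centre of its underside.
- lighter: Bystander: upright steel table lighter, 26 mm across, 60 mm high. Origin: centre of its underside.
Things that resemble listed ones, but are neither listed nor needed, are in the scene too. What is shaped like the medium_tray but blue is not meant. Leave any orange look-alike of the short_tray alone.

How it is judged:
At the end, for the whole second after the job is handed in: Each of the three loose trays lies flat, at rest, in the bay of its own length, square to it (within about 4.5 degrees), within 6 mm of touching the sample tray and within 9 mm of the bay's middle line (x of short_tray in the frame of short_slot between -0.006 and 0.006 m and y of short_tray in the frame of short_slot between -0.009 and 0.009 m and angle between the y axis of short_tray and the y axis of short_slot, either way round below 0.08 rad and height (world z) of each of short_tray, medium_tray, long_tray below 0.004 m and angle between each of short_tray, medium_tray, long_tray's own z axis and vertical below 0.06 rad and linear speed of each of short_tray, medium_tray, long_tray below 0.01 m/s and x of medium_tray in the frame of medium_slot between -0.006 and 0.006 m and y of medium_tray in the frame of medium_slot between -0.009 and 0.009 m and angle between the y axis of medium_tray and the y axis of medium_slot, either way round below 0.08 rad and x of long_tray in the frame of long_slot between -0.006 and 0.006 m and y of long_tray in the frame of long_slot between -0.009 and 0.009 m and angle between the y axis of long_tray and the y axis of long_slot, either way round below 0.08 rad).
It fails at once if a tray is lifted off the counter (the centre of its underside rises over 15 mm) (height (world z) of any of short_tray, medium_tray, long_tray above 0.015 m).
It fails at once if the bowl or the lighter is moved by more than 15 mm (distance of any of bowl, lighter from where it was at the start of the episode above 0.015 m).
It also fails if it takes over 72 s, if anything falls off the work surface, if the arm or the gripper's body presses on something with over 40 N, if the wrist force passes 120 N, or if a joint passes its speed limit or range.

## Working session

There is one attempt and no reset: what is moved stays moved. The work goes in short steps, Python scripts to look and compute and a tool call to move; the robot and the scene stay as the last step left them, time stands still between calls to the robot, and variables do not carry over. Pictures are saved under pics/ and viewed, at most 10 in all, crops included, and the job is handed in when it is done.

Besides the shell and the picture viewer there is one more tool, called after "Emit:" as a command line: name --argument value ..., lists and objects as JSON in quotes. move_arm: Moves the arm, as the interface text tells. Its arguments: {"type":"object","properties":{"series":{"type":"array"},"grip_force":{"type":"number"}},"required":["series"]}

```bash
ls; mkdir -p pics; python3 - <<'E'
from workcell import *
import cv2
s=read_state();print({k:s[k] for k in('time','tool_pos','tcp_rot','width')})
for n in('top','scene'):
    c=calibration(n);print(n,c)
    cv2.imwrite(f'pics/{n}0.png',read_camera(n)[:,:,::-1])
E
```

```text
pics
{'time': 0.0, 'tool_pos': array([0.21704738, 0.6383861 , 0.23792159]), 'tcp_rot': array([-0.5124345 , -3.09906367,  0.00352691]), 'width': 1.0007040746067712}
top {'camera_matrix': array([[475.19228984,   0.        , 315.20041275],
       [  0.        , 475.19228984, 238.08451362],
       [  0.        ,   0.        ,   1.        ]]), 'rvec': array([ 2.21989984, -1.99476165,  0.210025  ]), 'tvec': array([-0.04909456,  0.50581268,  1.01390076])}
scene {'camera_matrix': array([[440.93988683,   0.        , 321.1858116 ],
       [  0.        , 440.93988683, 241.87028611],
       [  0.        ,   0.        ,   1.        ]]), 'rvec': array([ 1.80363696,  1.59418078, -0.73164438]), 'tvec': array([-0.06419247, -0.29261354,  1.23021734])}
```

View pics/top0.png

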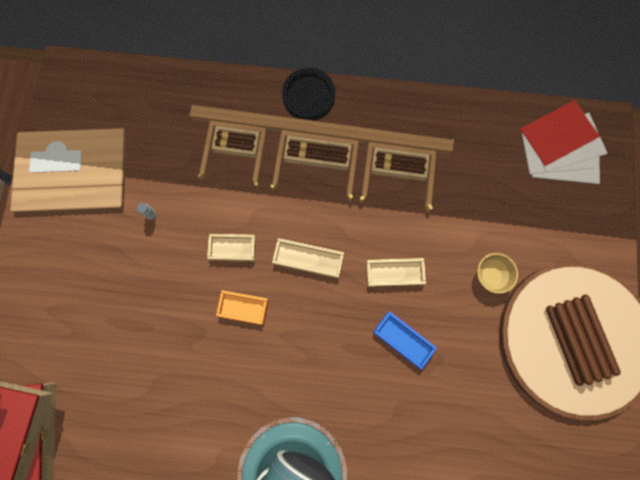

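View pics/scene0.png

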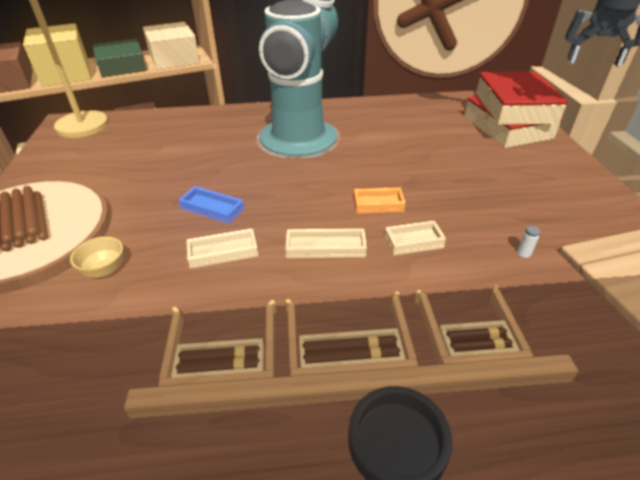

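The top view shows pale loose trays at (231,248), (308,259) and (396,273). The look-alikes are orange at (242,308) and blue at (405,342). The sample trays are at (236,140), (318,152) and (401,163). By apparent length, left is short, middle is long and right is medium in both rows. I'll check that with measurements and one crop.

```bash
cat > h.py <<'E'
from workcell import *
import numpy as np, cv2
from scipy.spatial.transform import Rotation as Ro
def cam(n):
    c=calibration(n);R=cv2.Rodrigues(c['rvec'])[0];return c['camera_matrix'],R,np.ravel(c['tvec'])
def cast(px,z,n='top'):
    K,R,t=cam(n);o=-R.T@t
    d=(R.T@np.linalg.inv(K)@np.c_[px,np.ones(len(px))].T).T
    return (o+d*((z-o[2])/d[:,2])[:,None]),o
def trays(img,h=.024):
    """pale rectangles: centre(px), centre xy, length, width, yaw of long axis vs y (deg, +ccw)"""
    hsv=cv2.cvtColor(img,cv2.COLOR_RGB2HSV)
    m=cv2.inRange(hsv,(14,30,120),(32,150,255))
    m[:100]=0;m[300:]=0;m[:,:190]=0;m[:,450:]=0
    out=[]
    for c in cv2.findContours(m,cv2.RETR_EXTERNAL,cv2.CHAIN_APPROX_NONE)[0]:
        (u,v),(a,b),_=cv2.minAreaRect(c)
        if min(a,b)<18 or max(a,b)<35: continue
        P,o=cast(c[:,0].astype(float),h)
        r=cv2.minAreaRect((P[:,:2]*1000).astype(np.float32))
        bx=cv2.boxPoints(r);e=[bx[1]-bx[0],bx[2]-bx[1]];e.sort(key=np.linalg.norm)
        l=e[1]*np.sign(e[1][1]);out.append((round(u),round(v),np.round(r[0],1),round(float(np.linalg.norm(l)),1),round(float(np.linalg.norm(e[0])),1),round(float(np.degrees(np.arctan2(-l[0],l[1]))),2)))
    return out,o
def goal(x,y,z,yaw):
    """deltas (cm, deg) in tool axes to put TCP at xyz (mm), tool pointing down, tool y along world dir yaw (deg from x)"""
    s=read_state();R=Ro.from_rotvec(s['tcp_rot']);a=np.radians(yaw)
    Y=np.array([np.cos(a),np.sin(a),0]);Z=np.array([0,0,-1.]);X=np.cross(Y,Z)
    G=Ro.from_matrix(np.c_[X,Y,Z])
    d=np.array([x,y,z])/1000-s['tool_pos']
    print('t',round(s['time'],2),'tcp',np.round(s['tool_pos']*1000,1),'F',np.round(s['wrist_force'],1),'w',round(s['width'],3),'q6',round(s['q'][5],2))
    print(' shift cm cur-axes',np.round(R.inv().apply(d)*100,2),'goal-axes',np.round(G.inv().apply(d)*100,2),'turn deg',np.round((R.inv()*G).as_rotvec(degrees=True),1))
E
python3 - <<'E'
from h import *
im=read_camera('top');r,o=trays(im);print(o)
for x in r: print(*x)
cv2.imwrite('pics/crop.png',cv2.resize(im[110:380,180:460],None,fx=2.2,fy=2.2)[:,:,::-1])
goal(500,100,100,0);goal(500,100,100,180)
E
```

```text
[ 0.291686   -0.01370463  1.09589368]
396 271 [ 456.7 -184.3] 136.0 63.6 7.96
308 257 [467.9  18.5] 160.8 64.2 -6.1
231 246 [473.9 195.7] 110.8 63.0 6.13
400 175 [ 687.9 -175.3] 170.2 148.3 -1.69
315 164 [695.2  25. ] 195.1 147.5 -2.2
232 152 [702.7 223.4] 147.0 142.4 87.09
t 0.15 tcp [217.1 638.5 238.2] F [-0.  -0.  -0.2] w 1.002 q6 -0.04
 shift cm cur-axes [-44.12 -41.85  13.89] goal-axes [-53.85  28.29  13.82] turn deg [-0.1  0.1 71.2]
t 0.15 tcp [217.1 638.5 238.2] F [-0.  -0.  -0.2] w 1.002 q6 -0.04
 shift cm cur-axes [-44.12 -41.85  13.89] goal-axes [ 53.85 -28.29  13.82] turn deg [-1.000e-01 -1.000e-01 -1.088e+02]
```

View pics/crop.png

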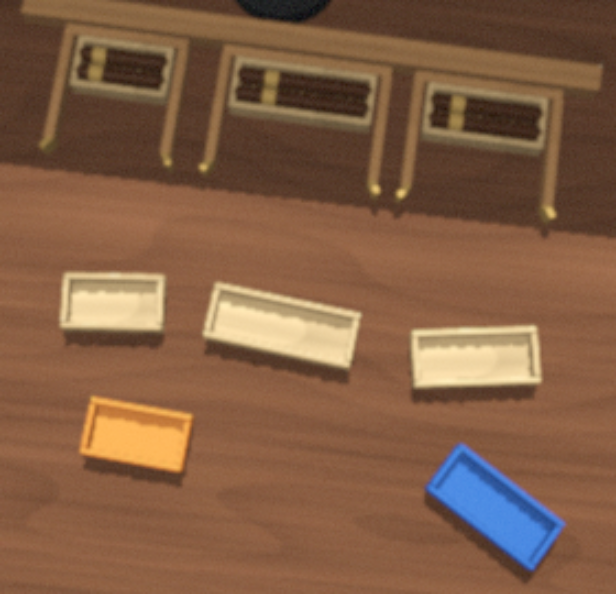

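The crop confirms it: the three pale trays are the loose ones, and the orange and blue look-alikes stay put. Next I'll isolate the sample rims with a tighter mask.

```bash
python3 - <<'E'
from h import *
im=read_camera('top');hsv=cv2.cvtColor(im,cv2.COLOR_RGB2HSV)
for p in [(401,147),(401,178),(374,165),(436,175),(318,166),(308,270)]: print(p,hsv[p[1]-1:p[1]+2,p[0]].tolist())
for smax in(90,105,120):
  m=cv2.inRange(hsv,(10,20,80),(32,smax,255));m[:120]=0;m[190:]=0;m[:,:200]=0;m[:,445:]=0
  for c in cv2.findContours(m,cv2.RETR_EXTERNAL,cv2.CHAIN_APPROX_NONE)[0]:
    if cv2.boundingRect(c)[2]<20: continue
    P,o=cast(c[:,0].astype(float),.024);r=cv2.minAreaRect((P[:,:2]*1000).astype(np.float32));print(smax,cv2.boundingRect(c),np.round(r[0],1),np.round(r[1],1),round(r[2],2))
# brass flares
m=cv2.inRange(hsv,(18,130,120),(32,255,255));m[:160]=0;m[225:]=0;m[:,:190]=0;m[:,445:]=0
n,_,st,ce=cv2.connectedComponentsWithStats(m)
for s,c in zip(st[1:],ce[1:]):
    if s[4]>4: print('flare',s[4],np.round(c),np.round(cast([c],.02)[0][0]*1000,1))
E
```

```text
(401, 147) [[15, 140, 120], [15, 128, 141], [15, 124, 148]]
(401, 178) [[13, 108, 106], [13, 119, 94], [10, 129, 87]]
(374, 165) [[19, 106, 149], [19, 98, 153], [18, 101, 151]]
(436, 175) [[8, 129, 87], [11, 129, 89], [8, 126, 87]]
(318, 166) [[17, 101, 109], [15, 112, 107], [13, 138, 89]]
(308, 270) [[19, 84, 235], [20, 91, 198], [18, 106, 137]]
105 (284, 152, 65, 18) [701.5  24.2] [153.7  24.1] 88.52
105 (372, 148, 57, 33) [ 715.4 -175.1] [132.2  67.2] 87.98
105 (287, 136, 64, 15) [748.6  22.2] [154.2  15.5] 87.4
105 (212, 126, 47, 32) [729.3 222.4] [107.4  67.3] 88.59
120 (371, 147, 59, 36) [ 714.6 -176.4] [137.7  75.1] 89.25
120 (283, 135, 69, 36) [723.5  24.2] [161.9  73.6] 88.51
120 (210, 125, 50, 34) [729.3 223.4] [114.3  72.5] 88.35
flare 47 [387. 164.] [ 713.  -145.8   20. ]
flare 17 [201. 174.] [640.7 293.2  20. ]
flare 18 [255. 182.] [634.6 161.4  20. ]
flare 19 [273. 185.] [632.7 119.3  20. ]
flare 21 [350. 195.] [627.4 -63.9  20. ]
flare 18 [363. 197.] [625.5 -95.1  20. ]
flare 21 [429. 206.] [ 620.4 -251.6   20. ]
```

Bay yaw is about -2.1°. The slots come out at short (675,226), long (669,26) and medium (661,-175) mm. I'll pinch each tray's front wall (one finger inside, one outside) and slide it in, starting with the short one.

Emit:
move_arm --series '[4,0,0,1.4,0,0,6.5,4,0,0,1.4,0,0,6.5,4,0,0,1.4,0,0,6.5,4,0,0,1.4,0,0,6.5,4,0,0,1.4,0,0,6.5]' --grip_force 30

```text
time: 0.82
tool_pos: [0.2172, 0.6389, 0.1685]
tcp_rot: [1.365, 2.83, -0.001]
wrist_force: [-0.1, -0.6, -0.3]
width: 0.468
grip_force: 0.0
```

Emit:
move_arm --series '[4,0,0,1.4,0,0,6.5,4,0,0,1.4,0,0,6.5,4,0,0,1.4,0,0,6.5,4,0,0,1.4,0,0,6.5,4,0,0,1.4,0,0,6.5]'

```text
time: 1.45
tool_pos: [0.2173, 0.6388, 0.0985]
tcp_rot: [2.102, 2.335, -0.001]
wrist_force: [-0.1, -0.5, 0.2]
width: 0.467
grip_force: 0.0
```

```bash
python3 -c "
from h import *
goal(449.7,194.6,100,6.1)"
```

```text
t 1.45 tcp [217.3 638.8  98.5] F [-0.1 -0.5  0.2] w 0.467 q6 1.1
 shift cm cur-axes [-46.61  18.47  -0.13] goal-axes [-46.64  18.39  -0.15] turn deg [-0.   0.  -0.1]
```

Emit:
move_arm --series '[4,-4.66,1.84,0,0,0,0,4,-4.66,1.84,0,0,0,0,4,-4.66,1.84,0,0,0,0,4,-4.66,1.84,0,0,0,0,4,-4.66,1.84,0,0,0,0]'

```text
time: 2.08
tool_pos: [0.3346, 0.4159, 0.0993]
tcp_rot: [2.097, 2.339, 0.0]
wrist_force: [-0.0, 0.7, -0.3]
width: 0.468
grip_force: 0.0
```

Emit:
move_arm --series '[4,-4.66,1.84,0,0,0,0,4,-4.66,1.84,0,0,0,0,4,-4.66,1.84,0,0,0,0,4,-4.66,1.84,0,0,0,0,4,-4.66,1.84,0,0,0,0]'

```text
time: 2.7
tool_pos: [0.4513, 0.1943, 0.0994]
tcp_rot: [2.097, 2.339, 0.001]
wrist_force: [0.1, 0.4, 0.6]
width: 0.474
grip_force: 0.0
```

```bash
python3 -c "
from h import *
goal(449.7,194.6,22,6.1)
K,R,t=cam('wrist');print(cv2.projectPoints(np.array([[.4756,.1974,.024],[.4497,.1946,.024]]),cv2.Rodrigues(R)[0],t,K,None)[0][:,0])
cv2.imwrite('pics/w1.png',read_camera('wrist')[:,:,::-1])"
```

```text
t 2.7 tcp [451.3 194.3  99.4] F [0.1 0.4 0.6] w 0.474 q6 0.25
 shift cm cur-axes [ 0.05 -0.16  7.74] goal-axes [ 0.05 -0.16  7.74] turn deg [ 0.  -0.   0.1]
[[357.60609858 252.19679962]
 [314.30456361 252.14468957]]
```

View pics/w1.png

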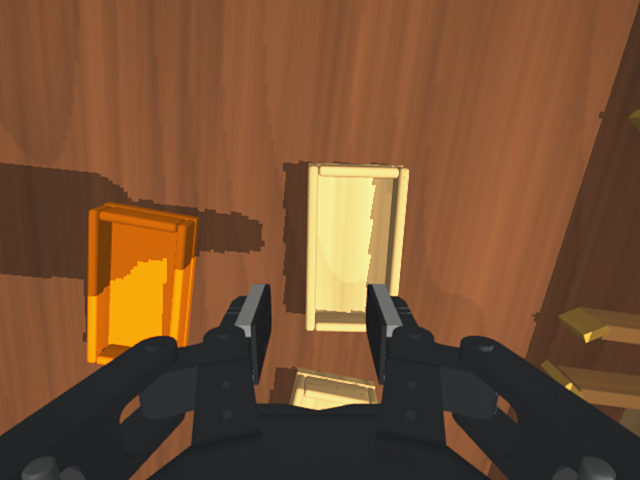

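The wrist view shows the short tray at (356,247), about 3 mm from the prediction, with its front wall at x≈311 between the fingers. Now I descend and pinch.

Emit:
move_arm --series '[4,0.25,-0.2,1.5,0,0,0,4,0,0,2,0,0,0,4,0,0,2,0,0,0,4,0,0,1.5,0,0,0,4,0,0,0.7,0,0,0]'

```text
time: 3.38
tool_pos: [0.4471, 0.1984, 0.0208]
tcp_rot: [-2.095, -2.339, 0.003]
wrist_force: [0.3, 0.7, 0.0]
width: 0.47
grip_force: 0.0
```

Emit:
move_arm --series '[0,0,0,0,0,0,0,0,0,0,0,0,0,0,0,0,0,0,0,0,0,0,0,0,0,0,0,0,0,0,0,0,0,0,0]' --grip_force 30

```text
time: 4.0
tool_pos: [0.449, 0.1982, 0.0228]
tcp_rot: [2.098, 2.338, 0.002]
wrist_force: [0.5, 0.4, 1.7]
width: 0.058
grip_force: 34.1
```

```bash
python3 -c "
from h import *
goal(560,229,22,-2.1)
for r in trays(read_camera('top'))[0]: print(*r)"
```

```text
t 4.0 tcp [449.  198.2  22.8] F [0.5 0.4 1.7] w 0.058 q6 0.26
 shift cm cur-axes [ 1.86 11.37  0.09] goal-axes [ 3.49 10.98  0.08] turn deg [ 0.1 -0.   8.3]
396 271 [ 456.9 -184.5] 135.6 64.2 8.12
308 257 [468.   18.3] 160.2 64.4 -6.1
400 175 [ 687.9 -175.3] 170.2 148.3 -1.69
315 164 [695.2  25. ] 195.1 147.5 -2.2
232 152 [702.8 223.4] 147.0 142.4 87.06
```

Emit:
move_arm --series '[0,0,0,0,0,0,4.1,0,0,0,0,0,0,4.1,0,0.5,1.4,0,0,0,0,0,0.5,1.4,0,0,0,0,0,0.5,1.4,0,0,0,0]'

```text
time: 4.68
tool_pos: [0.4908, 0.2114, 0.0228]
tcp_rot: [-2.259, -2.182, 0.003]
wrist_force: [-4.5, -0.9, 8.3]
width: 0.052
grip_force: 34.9
```

Emit:
move_arm --series '[0,0.5,1.4,0,0,0,0,0,0.5,1.4,0,0,0,0,0,0.5,1.4,0,0,0,0,0,0.5,1.4,0,0,0,0,0,0.4,1.1,0,0,0,0]'

```text
time: 5.3
tool_pos: [0.5589, 0.2332, 0.0228]
tcp_rot: [-2.259, -2.182, 0.002]
wrist_force: [-4.4, -0.7, 8.3]
width: 0.054
grip_force: 34.9
```

```bash
python3 -c "
from h import *
goal(649.5,229.5,22,-2.1)
cv2.imwrite('pics/t1.png',cv2.resize(read_camera('top')[110:310,180:340],None,fx=3,fy=3)[:,:,::-1])"
```

```text
t 5.3 tcp [558.9 233.2  22.8] F [-4.4 -0.7  8.3] w 0.054 q6 0.39
 shift cm cur-axes [-0.06  9.07  0.07] goal-axes [-0.04  9.07  0.08] turn deg [-0.1  0.   0.1]
```

View pics/t1.png

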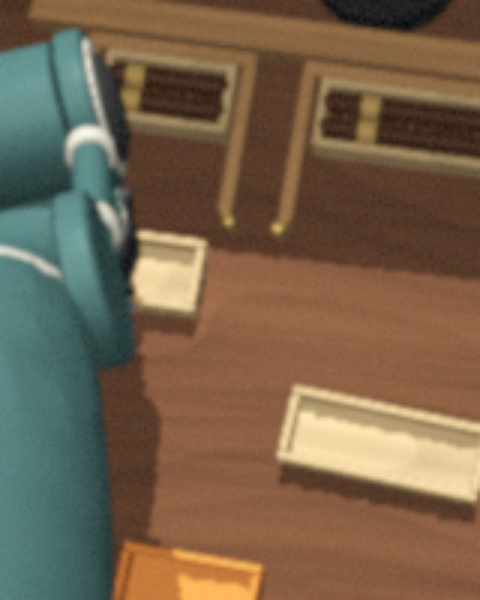

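The top crop shows the tray's right end near (207,240), with the bay's right flare at (226,220). The tray looks a bit too far left, so I'll measure that and also check with the wrist camera.

```bash
python3 - <<'E'
from h import *
b=np.radians(-2.1);Rb=np.array([[np.cos(b),np.sin(b)],[-np.sin(b),np.cos(b)]])
for n,p in dict(tray_rr=(207,238),tray_fr=(196,312),samp_rr=(238,65),samp_fr=(231,126),flare=(227,220)).items():
    P=cast([[180+p[0]/3,110+p[1]/3]],.024)[0][0][:2]*1000;print(n,P.round(1),'bay',(Rb@(P-[675.5,226.5])).round(1))
K,R,t=cam('wrist');pts=np.array([[.6755+x,.2265+y,.024] for x,y in((-.029,0),)])
cv2.imwrite('pics/w2.png',read_camera('wrist')[:,:,::-1])
E
```

```text
tray_rr [613.9 172.9] bay [-59.6 -55.8]
tray_fr [553.5 173.3] bay [-119.9  -57.6]
samp_rr [760.7 167.6] bay [ 87.3 -55.7]
samp_fr [708.3 166.4] bay [ 35.  -58.9]
flare [630.2 159.2] bay [-42.8 -68.9]
```

View pics/w2.png

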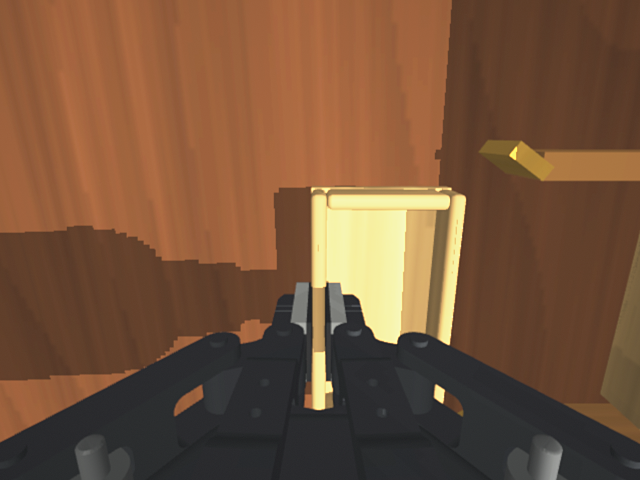

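By measurement the tray and sample ends line up within about 1 mm, and the wrist view shows the tray's left end clearing the left wall. I'll slide it in.

Emit:
move_arm --series '[0,-0.1,1.7,0,0,0,0,0,0,1.7,0,0,0,0,0,0,1.7,0,0,0,0,0,0,1.7,0,0,0,0,0,0,1.3,0,0,0,0]'

```text
time: 6.02
tool_pos: [0.6393, 0.2294, 0.0228]
tcp_rot: [-2.259, -2.182, 0.002]
wrist_force: [-4.9, -0.3, 7.8]
width: 0.058
grip_force: 34.9
```

Emit:
move_arm --series '[0,0,0.2,0,0,0,0,0,0,0.2,0,0,0,0,0,0,0.2,0,0,0,0,0,0,0.2,0,0,0,0,0,0,0,0,0,0,0]'

```text
time: 6.65
tool_pos: [0.6467, 0.2293, 0.0228]
tcp_rot: [-2.259, -2.182, 0.002]
wrist_force: [-3.7, 0.8, 7.9]
width: 0.055
grip_force: 34.8
```

```bash
python3 -c "
from h import *
goal(649.5,229.5,22,-2.1)"
```

```text
t 6.65 tcp [646.7 229.3  22.8] F [-3.7  0.8  7.9] w 0.055 q6 0.34
 shift cm cur-axes [0.03 0.28 0.08] goal-axes [0.03 0.28 0.08] turn deg [-0.1  0.   0.1]
```

Emit:
move_arm --series '[0,0,0.15,0,0,0,0,0,0,0.15,0,0,0,0,0,0,0.1,0,0,0,0]'

```text
time: 7.02
tool_pos: [0.6494, 0.2291, 0.0228]
tcp_rot: [-2.257, -2.181, 0.005]
wrist_force: [-9.2, -0.1, 11.4]
width: 0.054
grip_force: 35.3
```

Emit:
move_arm --series '[0,0,0.1,0,0,0,0,0,0,0.1,0,0,0,0]'

```text
time: 7.28
tool_pos: [0.6494, 0.2291, 0.0228]
tcp_rot: [-2.256, -2.179, 0.01]
wrist_force: [-14.3, 0.4, 15.3]
width: 0.055
grip_force: 35.8
```

Emit:
move_arm --series '[0,0,0.1,0,0,0,0,0,0,0.1,0,0,0,0]'

```text
time: 7.52
tool_pos: [0.6495, 0.229, 0.0228]
tcp_rot: [-2.254, -2.177, 0.015]
wrist_force: [-18.6, 0.8, 20.3]
width: 0.053
grip_force: 36.3
```

Contact came at 649.4 mm, as predicted. Release, rise and check.

Emit:
move_arm --series '[0,0,-0.5,0,0,0,0,4,0,0,0,0,0,0,4,0,0,0,0,0,0,4,0,0,0,0,0,0,4,0,0,-0.5,0,0,0]'

```text
time: 8.15
tool_pos: [0.6502, 0.2287, 0.0266]
tcp_rot: [-2.259, -2.182, 0.002]
wrist_force: [0.1, -0.6, 0.3]
width: 0.467
grip_force: 0.0
```

Emit:
move_arm --series '[4,0,0,-2,0,0,0,4,0,0,-3,0,0,0,4,0,0,-3,0,0,0,4,-2,-4,0,0,0,0,4,-2,-4,0,0,0,0]'

```text
time: 8.78
tool_pos: [0.5701, 0.1919, 0.11]
tcp_rot: [2.258, 2.182, 0.006]
wrist_force: [-0.9, 0.3, 0.9]
width: 0.468
grip_force: 0.0
```

```bash
python3 -c "
from h import *
goal(443.8,21.3,100,-6.1)"
```

```text
t 8.78 tcp [570.1 191.9 110. ] F [-0.9  0.3  0.9] w 0.468 q6 0.32
 shift cm cur-axes [-17.48 -12.04   0.93] goal-axes [-18.3  -10.74   1.  ] turn deg [ 0.2 -0.1  4.1]
```

Emit:
move_arm --series '[4,0,0,0,0,0,4,4,-4.5,-2.7,0.2,0,0,0,4,-4.5,-2.7,0.2,0,0,0,4,-4.5,-2.7,0.2,0,0,0,4,-4.6,-2.6,0.2,0,0,0]'

```text
time: 9.4
tool_pos: [0.444, 0.0219, 0.101]
tcp_rot: [2.332, 2.102, 0.003]
wrist_force: [0.7, -0.7, -0.1]
width: 0.472
grip_force: 0.0
```

```bash
python3 -c "
from h import *
im=read_camera('top')
goal(443.8,22.3,22,-6.1)
cv2.imwrite('pics/t2.png',cv2.resize(im[100:300,190:450],None,fx=3,fy=3)[:,:,::-1])
w=read_camera('wrist');m=cv2.inRange(cv2.cvtColor(w,cv2.COLOR_RGB2HSV),(14,20,150),(32,150,255))
K,R,t=cam('wrist');print(cv2.projectPoints(np.array([[.4697,.0185,.024]]),cv2.Rodrigues(R)[0],t,K,None)[0][:,0])
for c in cv2.findContours(m,0,2)[0]:
  if cv2.contourArea(c)>3000: print(cv2.minAreaRect(c),cv2.boundingRect(c))
"
```

```text
t 9.45 tcp [438.9  18.4  99.4] F [-4.  -2.  -0.8] w 0.467 q6 0.09
 shift cm cur-axes [0.46 0.47 7.73] goal-axes [0.44 0.45 7.74] turn deg [-0.2  0.2  0.1]
[[364.94956515 250.81966438]]
((369.9868469238281, 238.00210571289062), (105.03828430175781, 246.43865966796875), 0.2501983046531677) (317, 115, 107, 247)
```

View pics/t2.png

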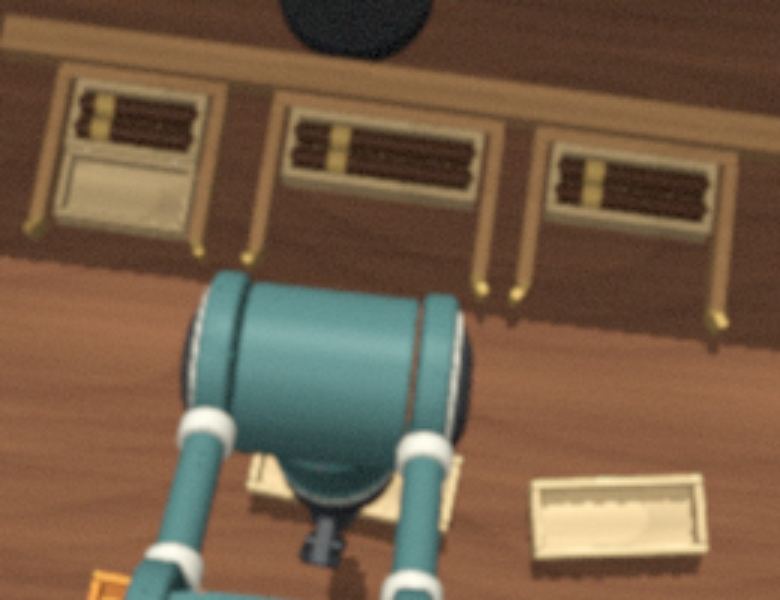

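The short tray sits square and snug in its bay at (125,185). The arm was still settling during the wrist reading, so I'll measure again.

```bash
cat >> h.py <<'E'
def wl(x,y):
    for _ in range(3): w=read_camera('wrist')
    K,R,t=cam('wrist');m=cv2.inRange(cv2.cvtColor(w,cv2.COLOR_RGB2HSV),(14,20,150),(32,150,255))
    print('pred px',cv2.projectPoints(np.array([[x,y,24.]])/1000,cv2.Rodrigues(R)[0],t,K,None)[0].ravel())
    for c in cv2.findContours(m,0,2)[0]:
        if cv2.contourArea(c)>3000:
            P,_=cast(c[:,0].astype(float),.024,'wrist');P=P[:,:2]*1000
            r=cv2.minAreaRect(P.astype(np.float32));print(cv2.boundingRect(c),'rect',np.round(r[0],1),np.round(r[1],1),round(r[2],1))
E
python3 -c "
from h import *
wl(469.7,18.5);goal(443.8,21.3,22,-6.1)"
```

```text
pred px [356.85024861 255.45514595]
(308, 124, 92, 243) rect [465.3  18.5] [153.9  50.5] 83.6
t 9.65 tcp [445.5  22.9 100.9] F [ 0.3  1.1 -0.3] w 0.466 q6 0.1
 shift cm cur-axes [-0.19 -0.18  7.89] goal-axes [-0.18 -0.15  7.89] turn deg [ 0.2 -0.   0.1]
```

Emit:
move_arm --series '[4,-0.15,-0.2,1.5,0,0,0,4,0,0,2,0,0,0,4,0,0,2,0,0,0,4,0,0,1.5,0,0,0,4,0,0,0.8,0,0,0]'

```text
time: 10.28
tool_pos: [0.4413, 0.0221, 0.0199]
tcp_rot: [-2.332, -2.103, 0.002]
wrist_force: [-0.1, 0.4, -0.1]
width: 0.466
grip_force: 0.0
```

Emit:
move_arm --series '[0,0,0,0,0,0,0,0,0,0,0,0,0,0,0,0,0,0,0,0,0,0,0,0,0,0,0,0,0,0,0,0,0,0,0]'

```text
time: 10.9
tool_pos: [0.4424, 0.0216, 0.0218]
tcp_rot: [2.334, 2.102, 0.001]
wrist_force: [-0.5, -0.2, 1.4]
width: 0.052
grip_force: 33.8
```

```bash
python3 -c "
from h import *
goal(553,30.8,22.8,-2.1)"
```

```text
t 10.9 tcp [442.4  21.6  21.8] F [-0.5 -0.2  1.4] w 0.052 q6 0.1
 shift cm cur-axes [ 2.07 10.91 -0.09] goal-axes [ 1.32 11.02 -0.1 ] turn deg [ 0.1 -0.  -3.9]
```

Emit:
move_arm --series '[0,0,0,0,0,0,-3.9,0,0.2,1.4,0,0,0,0,0,0.2,1.4,0,0,0,0,0,0.2,1.4,0,0,0,0,0,0.2,1.4,0,0,0,0]'

```text
time: 11.52
tool_pos: [0.4974, 0.0276, 0.0218]
tcp_rot: [-2.26, -2.179, 0.003]
wrist_force: [-6.0, -0.5, 9.7]
width: 0.058
grip_force: 34.7
```

Emit:
move_arm --series '[0,0.2,1.4,0,0,0,0,0,0.2,1.4,0,0,0,0,0,0.1,1.4,0,0,0,0,0,0,1.2,0,0,0,0,0,0,0,0,0,0,0]'

```text
time: 12.15
tool_pos: [0.5538, 0.0306, 0.0218]
tcp_rot: [2.261, 2.179, 0.002]
wrist_force: [2.1, -0.3, 3.3]
width: 0.055
grip_force: 34.0
```

```bash
python3 -c "
from h import *
goal(643,27.4,22.8,-2.1)
cv2.imwrite('pics/t3.png',cv2.resize(read_camera('top')[100:300,190:450],None,fx=3,fy=3)[:,:,::-1])"
```

```text
t 12.15 tcp [553.8  30.6  21.8] F [ 2.1 -0.3  3.3] w 0.055 q6 0.05
 shift cm cur-axes [ 0.01  8.93 -0.08] goal-axes [ 0.01  8.93 -0.1 ] turn deg [ 0.1 -0.   0. ]
```

View pics/t3.png

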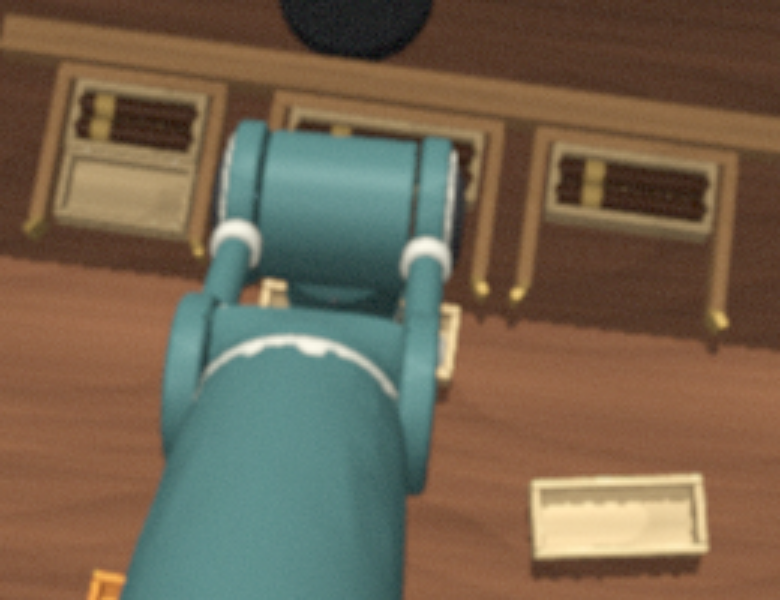

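The long tray's rear corners at (261,281) and (461,306) are centred to about 1–2 mm between the flares at (249,258) and (482,290). Sliding it in with a 1 mm correction.

Emit:
move_arm --series '[0,-0.1,1.7,0,0,0,0,0,0,1.7,0,0,0,0,0,0,1.7,0,0,0,0,0,0,1.7,0,0,0,0,0,0,1.3,0,0,0,0]'

```text
time: 12.82
tool_pos: [0.6321, 0.0268, 0.0218]
tcp_rot: [-2.26, -2.179, 0.003]
wrist_force: [-5.9, 0.3, 9.9]
width: 0.058
grip_force: 34.8
```

Emit:
move_arm --series '[0,0,0.2,0,0,0,0,0,0,0.2,0,0,0,0,0,0,0.2,0,0,0,0,0,0,0.15,0,0,0,0,0,0,0.1,0,0,0,0]'

```text
time: 13.45
tool_pos: [0.6398, 0.0265, 0.0218]
tcp_rot: [-2.26, -2.179, 0.004]
wrist_force: [-6.0, 0.9, 8.7]
width: 0.058
grip_force: 34.7
```

Emit:
move_arm --series '[0,0,0.1,0,0,0,0,0,0,0.1,0,0,0,0,0,0,0.1,0,0,0,0]'

```text
time: 13.82
tool_pos: [0.6422, 0.0264, 0.0218]
tcp_rot: [-2.259, -2.178, 0.005]
wrist_force: [-8.8, -0.4, 12.1]
width: 0.058
grip_force: 35.1
```

Emit:
move_arm --series '[0,0,0.1,0,0,0,0,0,0,0.1,0,0,0,0,0,0,0.1,0,0,0,0]'

```text
time: 14.2
tool_pos: [0.6423, 0.0263, 0.0217]
tcp_rot: [-2.256, -2.176, 0.012]
wrist_force: [-17.2, 0.4, 19.8]
width: 0.058
grip_force: 36.0
```

Emit:
move_arm --series '[0,0,-0.4,0,0,0,0,4,0,0,0,0,0,0,4,0,0,0,0,0,0,4,0,0,0,0,0,0,4,0,0,-0.5,0,0,0]'

```text
time: 14.82
tool_pos: [0.6432, 0.0263, 0.0257]
tcp_rot: [-2.261, -2.18, 0.002]
wrist_force: [-0.6, -0.5, 0.4]
width: 0.468
grip_force: 0.0
```

Emit:
move_arm --series '[4,0,0,-2,0,0,0,4,0,0,-3,0,0,0,4,0,0,-3,0,0,0,4,-2,-4,0,0,0,0,4,-2,-4,0,0,0,0]'

```text
time: 15.45
tool_pos: [0.563, -0.011, 0.1089]
tcp_rot: [2.258, 2.18, 0.004]
wrist_force: [0.3, 0.3, 0.6]
width: 0.468
grip_force: 0.0
```

```bash
python3 -c "
from h import *
goal(432.6,-189.1,100,8)"
```

```text
t 15.45 tcp [563.  -11.  108.9] F [0.3 0.3 0.6] w 0.468 q6 -0.03
 shift cm cur-axes [-18.26 -12.4    0.85] goal-axes [-15.82 -15.39   0.89] turn deg [  0.2   0.  -10. ]
```

Emit:
move_arm --series '[4,0,0,0,0,0,-10,4,-4,-3.9,0.2,0,0,0,4,-4,-3.9,0.2,0,0,0,4,-4,-3.9,0.2,0,0,0,4,-3.8,-3.7,0.2,0,0,0]'

```text
time: 16.08
tool_pos: [0.4313, -0.1901, 0.1001]
tcp_rot: [2.06, 2.368, 0.001]
wrist_force: [0.9, -0.1, -0.2]
width: 0.468
grip_force: 0.0
```

Emit:
move_arm --series '[4,0,0,0,0,0,0,4,0,0,0,0,0,0]'

```text
time: 16.32
tool_pos: [0.4324, -0.1888, 0.0996]
tcp_rot: [2.063, 2.367, 0.002]
wrist_force: [0.8, 0.7, -0.6]
width: 0.47
grip_force: 0.0
```

```bash
python3 -c "
from h import *
wl(458.3,-185.5);goal(432.6,-189.1,22,8)"
```

```text
pred px [359.62569549 255.3632232 ]
(308, 144, 103, 206) rect [ 456.  -185.4] [ 57.4 128.9] 8.0
t 16.48 tcp [ 432.6 -187.7   98.9] F [ 0.5  0.2 -0.2] w 0.467 q6 -0.6
 shift cm cur-axes [-0.13 -0.03  7.69] goal-axes [-0.14 -0.02  7.69] turn deg [0.1 0.  0. ]
```

Emit:
move_arm --series '[4,-0.1,-0.2,1.5,0,0,0,4,0,0,2,0,0,0,4,0,0,2,0,0,0,4,0,0,1.5,0,0,0,4,0,0,0.7,0,0,0]'

```text
time: 17.1
tool_pos: [0.4289, -0.1889, 0.0197]
tcp_rot: [-2.06, -2.368, 0.001]
wrist_force: [0.5, -0.9, -0.6]
width: 0.469
grip_force: 0.0
```

Emit:
move_arm --series '[0,0,0,0,0,0,0,0,0,0,0,0,0,0,0,0,0,0,0,0,0,0,0,0,0,0,0,0,0,0,0,0,0,0,0]'

```text
time: 17.73
tool_pos: [0.4302, -0.19, 0.0219]
tcp_rot: [2.062, 2.369, 0.0]
wrist_force: [-0.0, -0.1, 2.1]
width: 0.06
grip_force: 33.7
```

```bash
python3 -c "
from h import *
goal(545,-170.4,22,-2.1)"
```

```text
t 17.73 tcp [ 430.2 -190.    21.9] F [-0.  -0.1  2.1] w 0.06 q6 -0.61
 shift cm cur-axes [ 0.36 11.64 -0.  ] goal-axes [ 2.380e+00  1.141e+01 -1.000e-02] turn deg [ 0.1  0.  10. ]
```

Emit:
move_arm --series '[0,0,0,0,0,0,5,0,0,0,0,0,0,5,0,0.3,1.4,0,0,0,0,0,0.3,1.4,0,0,0,0,0,0.3,1.4,0,0,0,0]'

```text
time: 18.35
tool_pos: [0.4718, -0.1824, 0.0218]
tcp_rot: [-2.26, -2.181, 0.002]
wrist_force: [-4.1, -1.4, 6.9]
width: 0.056
grip_force: 34.2
```

Emit:
move_arm --series '[0,0.3,1.4,0,0,0,0,0,0.3,1.4,0,0,0,0,0,0.3,1.4,0,0,0,0,0,0.3,1.4,0,0,0,0,0,0.3,1.6,0,0,0,0]'

```text
time: 18.98
tool_pos: [0.5442, -0.17, 0.0219]
tcp_rot: [-2.26, -2.181, 0.002]
wrist_force: [-4.1, -0.4, 6.3]
width: 0.059
grip_force: 34.2
```

```bash
python3 -c "
from h import *
goal(635,-173.7,22,-2.1)
cv2.imwrite('pics/t4.png',cv2.resize(read_camera('top')[100:300,190:450],None,fx=3,fy=3)[:,:,::-1])"
```

```text
t 18.98 tcp [ 544.2 -170.    21.9] F [-4.1 -0.4  6.3] w 0.059 q6 -0.31
 shift cm cur-axes [-0.04  9.09 -0.03] goal-axes [-0.04  9.09 -0.01] turn deg [-0.1  0.   0. ]
```

View pics/t4.png

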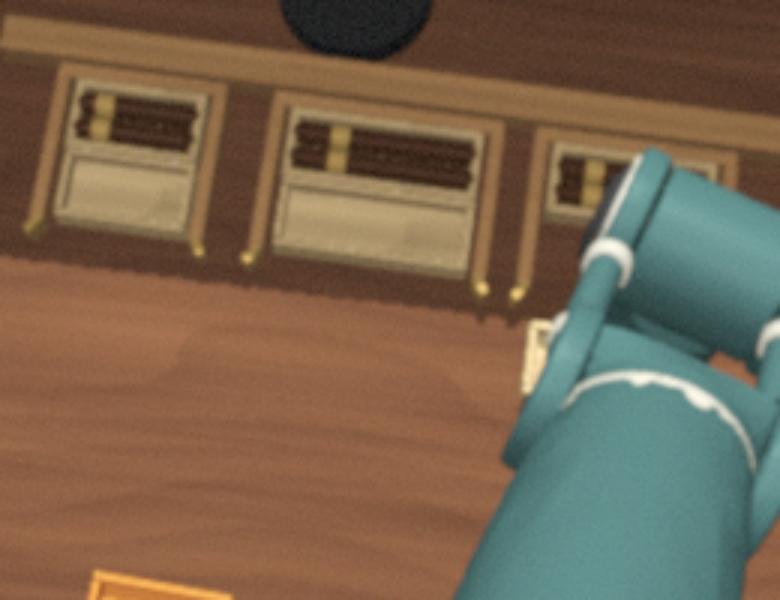

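The short and long trays sit square in their bays. The medium tray's left rear corner at (529,320) has the same offset from its flare (517,294) as the long tray had. Sliding it in.

Emit:
move_arm --series '[0,-0.1,1.7,0,0,0,0,0,0,1.7,0,0,0,0,0,0,1.7,0,0,0,0,0,0,1.7,0,0,0,0,0,0,1.4,0,0,0,0]'

```text
time: 19.65
tool_pos: [0.626, -0.174, 0.0219]
tcp_rot: [-2.26, -2.18, 0.002]
wrist_force: [-4.3, 0.4, 7.3]
width: 0.058
grip_force: 34.4
```

Emit:
move_arm --series '[0,0,0.2,0,0,0,0,0,0,0.2,0,0,0,0,0,0,0.2,0,0,0,0,0,0,0.2,0,0,0,0,0,0,0.1,0,0,0,0]'

```text
time: 20.27
tool_pos: [0.634, -0.1743, 0.0219]
tcp_rot: [-2.26, -2.18, 0.003]
wrist_force: [-5.4, 0.2, 8.7]
width: 0.055
grip_force: 34.4
```

Emit:
move_arm --series '[0,0,0.1,0,0,0,0,0,0,0.1,0,0,0,0,0,0,0.1,0,0,0,0]'

```text
time: 20.65
tool_pos: [0.6353, -0.1743, 0.0219]
tcp_rot: [-2.257, -2.178, 0.006]
wrist_force: [-11.2, -0.6, 13.8]
width: 0.056
grip_force: 35.0
```

Emit:
move_arm --series '[0,0,0.1,0,0,0,0,0,0,0.1,0,0,0,0]'

```text
time: 20.9
tool_pos: [0.6354, -0.1743, 0.0219]
tcp_rot: [-2.255, -2.176, 0.01]
wrist_force: [-15.5, 0.3, 17.3]
width: 0.059
grip_force: 35.6
```

Emit:
move_arm --series '[0,0,-0.4,0,0,0,0,4,0,0,0,0,0,0,4,0,0,0,0,0,0,4,0,0,0,0,0,0,4,0,0,-0.5,0,0,0]'

```text
time: 21.52
tool_pos: [0.6359, -0.174, 0.0256]
tcp_rot: [-2.26, -2.18, 0.001]
wrist_force: [0.3, 0.7, -0.9]
width: 0.473
grip_force: 0.0
```

Emit:
move_arm --series '[4,0,0,-2,0,0,0,4,0,0,-3,0,0,0,4,0,0,-3,0,0,0,4,0,-5,0,0,0,0,4,0,-5,0,0,0,0]'

```text
time: 22.15
tool_pos: [0.537, -0.171, 0.1089]
tcp_rot: [2.258, 2.179, 0.002]
wrist_force: [-0.8, -0.3, -0.2]
width: 0.465
grip_force: 0.0
```

Emit:
move_arm --series '[4,0,-5,0,0,0,0,4,0,-5,0,0,0,0,4,0,0,0,0,0,0]'

```text
time: 22.52
tool_pos: [0.433, -0.1662, 0.1066]
tcp_rot: [-2.262, -2.178, 0.001]
wrist_force: [1.6, -0.1, 0.2]
width: 0.467
grip_force: 0.0
```

```bash
python3 -c "
from h import *
cv2.imwrite('pics/t5.png',cv2.resize(read_camera('top')[100:300,190:450],None,fx=3,fy=3)[:,:,::-1])"
```

```text
(no output)
```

View pics/t5.png

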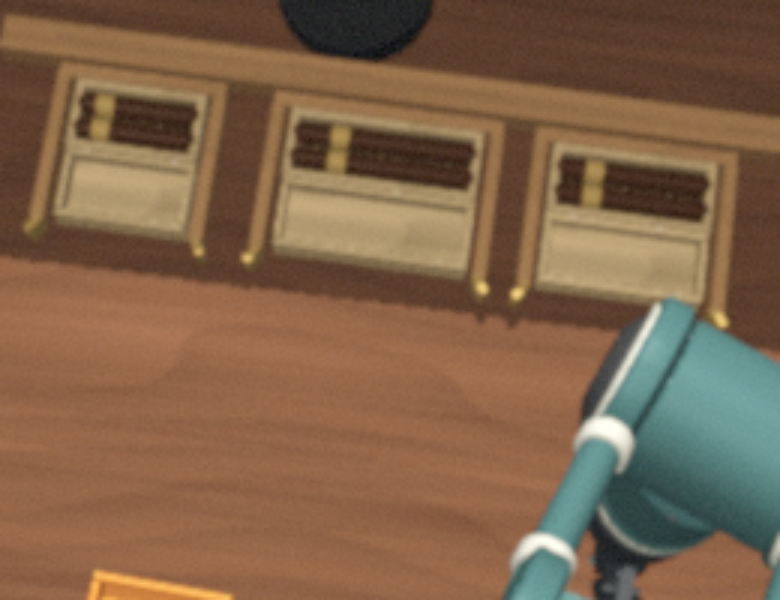

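All three trays, at (125,190), (375,230) and (620,262), are square, centred and against their samples. Handing in.

```bash
python3 -c "
from workcell import *
print(finish_job())"
```

```text
the job is handed in; nothing more can be done
None
```

The job is handed in: in the last picture all three trays sit square and snug against their matching samples, and the arm was never commanded near the bowl or the lighter; the verdict itself was not reported back.

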